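# Index the engraver's swivel table and lock it

## Robot

A 6-joint arm with a two-finger parallel gripper is mounted at the origin on the work surface. World frame = base frame: x ahead of the robot, y to its left, z up, the work surface at z = 0. Lengths are in mm, angles in rad, forces in N, time in s.
With the tool pointing down it reaches from about 375 to 975 mm from the base axis. Payload 3.8 kg.
Tool frame: the origin (TCP) lies at the very end of the fingers, on their centre line; the grasp point (between the pads) lies r.hold_point_z behind it (r.hold_point_z is the distance from the TCP to the grasp point, in mm); z points along the fingers, y is the line along which they close (so a half turn about z gives the same grasp; the last joint's range is limited). The gripper opens to 85 mm and grips with 20 to 120 N. Pads are 22 mm wide; open, the fingers measure 114 mm over their backs; the gripper's body (76 mm by 85 mm) begins 54 mm behind the grasp point. The pads swing forward as they close: fully open they stand 13 mm farther back than shut.
Start: joints at [-1.251, 0.264, 1.604, -0, 1.274, -0.037], TCP at [235.757, -632.485, 231.28] pointing down, gripper open.
Joint ranges: [-2.63, 2.63], [-0.94, 2.18], [0.31, 2.57], [-1.31, 4.45], [0, 2.66], [-2.55, 2.55]. Speed limits (rad/s): [2.57, 2.57, 3.14, 3.14, 3.14, 3.14].

## Interface

Orientations are given as [roll, pitch, yaw] about the fixed x, y, z axes, in that order (R = Rz(yaw) Ry(pitch) Rx(roll)).
In Python, from cell import r gives the robot as it stands. Calls block until the motion is done:
- r.move_pose(position, orientation): joint-space move of the TCP to a pose.
- r.movel(position, rot=None, feed=150): straight line of the TCP; rot=None keeps the orientation; feed is the mean speed in mm/s.
- r.goto_joints(angles): joint-space move.
- r.command_gripper(opening, strength=None): finger opening in mm; strength is the grip in N (None keeps the last); returns when the fingers have stopped.
- r.sleep(seconds).
- r.ik(position, orientation): joint angles nearest the present ones, or None.
- r.get_obs(): the state.
- r.read_camera(name): name is "scene" or "top"; returns (picture, depth): 480x640x3 uint8, red, green, blue; 480x640 float32, mm along the optical axis (not along the pixel's ray), 0 where there is no reading.
- r.camera_params(name): a dict with "fx", "fy", "cx", "cy" (pixels), "dist" ([k1, k2, p1, p2, k3] as OpenCV has them; the pictures are not rectified), "T" (4x4, takes a point from camera to world coordinates). Camera axes: x right, y down, z forward; pixel columns grow to the right and rows downward; lengths in mm; the calibration is good to about 2 mm. A picture is of the moment at which its call begins. camera_params takes no time and is no camera call.
A pose or a line that the arm cannot do raises r.Unreachable and nothing moves.
- r.finish_job(): hands the job in; it is judged then, once.
Trained networks look in the newest picture that a camera, given by its name, has taken for a name from the list of things; names that differ only in an ending like _2 or _b are one class to them, and where a whole thing is asked for, a point or a joint stands for the part that bears it (a point fixed in the world has none). Each returns a list of dicts, best first, with "score" (0 to 1); they miss things now and then, are a little off and sometimes report something else, mostly with a low value. They report only what shows in the picture. A call takes as long as a camera call.
- r.recognise(camera, thing): "bbox" ([left, top, right, bottom] in pixels, round what is visible of it).
- r.tip_of(camera, thing): "pixel" ([column, row] in pixels: a listed point, or the origin of a listed thing).
The state is a dict: "time": time; "joint_pos": joint angles; "qd": joint speeds; "effort": joint torques, N m; "tool_pos": TCP position; "tcp_rot": TCP orientation; "force": force on the tool from outside, world axes, zero at the start; "ft_torque": the same for the moment, N m; "grip_width": finger opening in mm; "finger_force": force on a finger pad.
Only numpy, scipy, OpenCV 4.12 (cv2) and the standard library are available. Lean on these libraries where they do the work, as an engineer would, in place of code of your own. Each camera call takes 0.05 s, during which the arm holds its last target. There are 200 camera calls.

## Task

The tall pin on the swivel base marks where the last cut was made. Turn the swivel table by its handle until the handle rests exactly two clicks past the tall pin, clockwise seen from above, then push the locking bolt fully home into the toothed rim to lock it there. Do not turn the clamp's wing knob on top of the table, and leave the other things on the bench where they are.

Things in the scene. Friction and masses are not known exactly. Their poses are not given: they have to be found in the camera images.
- plinth: Fixed grey swivel base: round flange 300 mm across, 12 mm high, on it a plinth 184 mm across, top at 34 mm. Origin: underside centre, on the swivel axis; z up; x points from the bolt to the far side. 138 mm from the axis steel studs, 12 mm across, 6 mm high, mark the clicks from -90 to +90 degrees about the axis from x, every 30 (counter-clockwise positive); the tall pin replaces one.
- swivel (a joint): Table angle (rad), counter-clockwise positive from above, 0 with the handle along the base's x. A spring detent clicks every 30 degrees (0, +-30, +-60, +-90: handle in line with a stud or the pin); end stops at +-110. It starts at +90. Leaving a click takes about 5 to 7 N at the handle; past half-way (15 degrees) it runs on into the next click by itself.
- handle (a point): Middle of the table's wooden handle: a level round bar 22 mm thick pointing straight out from the axis, wood from 74 to 122 mm from the axis; this point is on its centre line, 100 mm from the axis, 69 mm above the bench. Free below, down to the plinth (34 mm high, out to 92 mm) and flange (12 mm high).
- pin: Fixed tall steel pin, 18 mm across and 56 mm high, on the flange (its top 68 mm above the bench), 138 mm from the swivel axis, in line with one of the clicks at 0, +30, +60 or +90 degrees. Origin: centre of its foot. Two clicks clockwise from it is 60 degrees less.
- bolt (a joint): Travel (m) of the locking bolt along the base's x towards the axis: 0 drawn back, 0.018 fully home at its stop; starts at 0 to 0.005. Stays where left; about 3 N slides it. Its 11 mm wide tongue enters the gap (about 18 mm) between two rim teeth only when the table rests at a click (within about 3 degrees), else it strikes a tooth.
- lug (a point): Top centre (96 mm above the bench) of the bolt's upright steel lug, by which it is pushed: 12 mm thick along the base's x, 30 mm wide, from 50 to 96 mm high. On the base's -x side, 112 mm from the axis when drawn back, 94 mm when home. The bolt slides between two guide cheeks 54 mm high, outer width 47 mm, 94 to 144 mm from the axis.
- clamp (a joint): Angle (rad) of the clamp's wing knob relative to the swivel table, 0 at the start; it must keep its setting. The steel wing, 58 mm long and 12 mm thick, stands in the middle of the table (12 mm off the axis) on a brass plate, its top 97 mm above the bench, and rides round with the table.
- oilcan: Bystander: upright metal can 60 mm across, 110 mm high. Origin: centre of its foot.
- driver: Bystander: screwdriver lying on the bench. Origin: about its middle, underneath.
- padlock: Bystander: brass padlock lying flat, body 50 by 60 mm, 24 mm thick. Origin: centre of its underside.
- rim (a point): Centre of the swivel table's top, 57 mm above the bench, on the axis. The table is a dark steel disc 134 mm across with twelve square rim teeth reaching 80 mm from the axis.

How it is judged (in metres and radians):
On the way:
1. the table rests at the click two clicks clockwise of the tall pin (within 3.5 degrees) with the bolt still drawn back (((y of pin in the frame of plinth between -0.03 and 0.035 m and value of joint swivel between -1.1082 and -0.9862 rad) or (y of pin in the frame of plinth between 0.035 and 0.095 m and value of joint swivel between -0.5846 and -0.4626 rad) or (y of pin in the frame of plinth between 0.095 and 0.129 m and value of joint swivel between -0.061 and 0.061 rad) or (y of pin in the frame of plinth between 0.129 and 0.16 m and value of joint swivel between 0.4626 and 0.5846 rad)) and velocity of joint swivel between -0.05 and 0.05 rad/s and value of joint bolt below 0.01 m), for 0.2 s.
At the end, for the whole second after the job is handed in: The swivel table is at rest with its handle two clicks (60 degrees, within 3.5 degrees) clockwise of the tall pin seen from above, and the bolt is home (joint beyond 15.5 mm of its 18 mm) (((y of pin in the frame of plinth between -0.03 and 0.035 m and value of joint swivel between -1.1082 and -0.9862 rad) or (y of pin in the frame of plinth between 0.035 and 0.095 m and value of joint swivel between -0.5846 and -0.4626 rad) or (y of pin in the frame of plinth between 0.095 and 0.129 m and value of joint swivel between -0.061 and 0.061 rad) or (y of pin in the frame of plinth between 0.129 and 0.16 m and value of joint swivel between 0.4626 and 0.5846 rad)) and velocity of joint swivel between -0.05 and 0.05 rad/s and value of joint bolt above 0.0155 m); the robot touches nothing.
It fails at once if the clamp's wing knob is turned by more than 0.2 rad on the table (value of joint clamp above 0.2 rad or value of joint clamp below -0.2 rad).
It fails at once if a bystander (can, screwdriver, padlock) is moved more than 30 mm (distance of any of oilcan, driver, padlock from where it was at the start of the episode above 0.03 m).
It also fails if it takes over 54 s, if anything falls off the work surface, if the arm or the gripper's body presses on something with over 40 N, if the wrist force passes 120 N, or if a joint passes its speed limit or range.

## Working session

There is one attempt and no reset: what is moved stays moved. The work goes in short steps, each a Python script; the robot and the scene stay as the last script left them, time stands still between calls to the robot, and variables do not carry over. Pictures are saved under pics/ and viewed, at most 10 in all, crops included, and the job is handed in when it is done.

```bash
mkdir -p pics; cat > h.py <<'E'
from cell import r
import numpy as np, cv2
def K(c):
    p=r.camera_params(c); return np.array([[p['fx'],0,p['cx']],[0,p['fy'],p['cy']],[0,0,1.]]),np.array(p['dist'],float),np.array(p['T'],float)
def onz(c,px,z):
    k,d,T=K(c); u=cv2.undistortPoints(np.array([[px]],float),k,d)[0,0]
    v=T[:3,:3]@[u[0],u[1],1]; o=T[:3,3]; return o+v*(z-o[2])/v[2]
def proj(c,P):
    k,d,T=K(c); Ti=np.linalg.inv(T); P=np.atleast_2d(P).astype(float)
    return cv2.projectPoints(P@Ti[:3,:3].T+Ti[:3,3],np.zeros(3),np.zeros(3),k,d)[0][:,0]
E
python3 - <<'E'
from h import *
for c in('scene','top'):
    im,d=r.read_camera(c); cv2.imwrite(f'pics/{c}0.png',im[...,::-1]); print(c,K(c)[2][:3,3])
    for t,z in(('rim',57),('handle',69),('lug',96),('pin',12),('plinth',0),('oilcan',0),('driver',0),('padlock',0)):
        for q in r.tip_of(c,t)[:2]:
            print(t,round(q['score'],2),np.round(q['pixel']),np.round(onz(c,q['pixel'],z),1))
print(r.hold_point_z,r.get_obs()['time'])
E
```

```text
scene [1209.9095508   141.82178658  693.806843  ]
rim 0.73 [322. 253.] [591.2  21.7  57. ]
handle 0.7 [377. 254.] [582.5 120.6  69. ]
pin 0.57 [303. 325.] [724.9  15.8  12. ]
plinth 0.61 [325. 270.] [580.6  25.1   0. ]
oilcan 0.59 [438. 292.] [589.3 243.7   0. ]
driver 0.62 [209. 226.] [ 508.2 -243.6    0. ]
padlock 0.87 [203. 286.] [ 670.4 -191.9    0. ]
top [452.4099954    4.76630504 967.73439802]
rim 0.74 [311. 241.] [587.9  22.3  57. ]
rim 0.23 [197. 237.] [588.9 233.2  57. ]
handle 0.79 [252. 237.] [589.9 128.6  69. ]
lug 0.66 [304. 300.] [477.4  30.3  96. ]
pin 0.41 [315. 174.] [729.4  19.   12. ]
plinth 0.92 [310. 247.] [584.9  24.5   0. ]
oilcan 0.69 [197. 241.] [590.7 247.3   0. ]
driver 0.82 [445. 284.] [ 517.7 -239.     0. ]
padlock 0.61 [420. 204.] [ 674.9 -191.3    0. ]
18.700000000000003 0.9
```

View pics/top0.png

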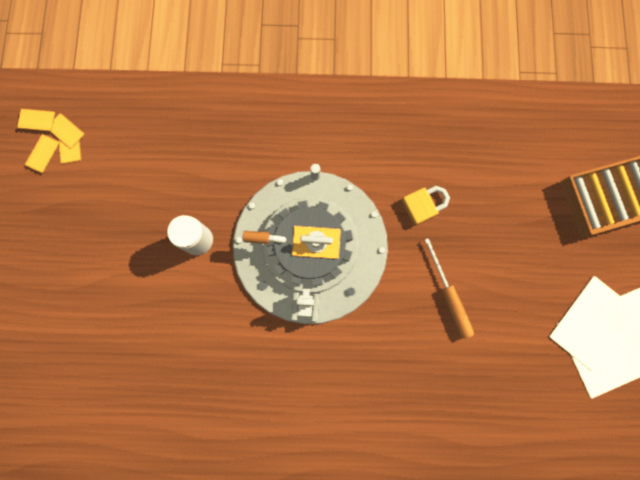

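View pics/scene0.png

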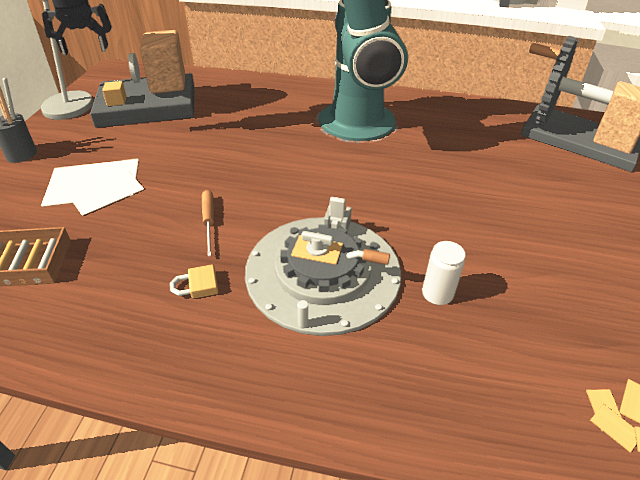

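The images show the pin straight ahead on the far side, at (315,168) in the top view. Three studs lie on each side of it: (280,183), (251,206), (240,240) and (349,188), (374,214), (381,250). So the pin is at 0° and the target is -60°. Next I'll fit the base pose to these points.

```bash
python3 - <<'E'
from h import *
from scipy.optimize import least_squares
px={90:(240,240),60:(251,206),30:(280,183),-30:(349,188),-60:(374,214),-90:(381,250)}
W=np.array([onz('top',p,18)[:2] for p in px.values()]+[onz('top',(315.5,168),68)[:2]]); a=np.radians(list(px)+[0])
f=lambda s:(np.c_[s[0]+138*np.cos(a+s[2]),s[1]+138*np.sin(a+s[2])]-W).ravel()
s=least_squares(f,[588,23,-.05]).x; print(s,np.degrees(s[2]));print(f(s).reshape(-1,2).round(1))
C=s[:2];y=s[2];H=C+100*np.array([np.cos(y+np.pi/2),np.sin(y+np.pi/2)]);print('handle',H)
b=C-112*np.array([np.cos(y),np.sin(y)]);print('lug',b,proj('top',[*b,96]),'obs rot',r.get_obs()['tcp_rot'])
im,d=r.read_camera('top'); k=[im.copy()]
for P in [[*H,69],[*C,57],[*b,96]]: cv2.circle(im,tuple(int(v) for v in np.round(proj('top',P)[0])),1,(255,0,0),-1)
cv2.imwrite('pics/crop.png',cv2.resize(im[150:340,200:420,::-1],None,fx=3,fy=3,interpolation=cv2.INTER_NEAREST))
for off in(0,np.pi,-np.pi):
  for t in(90,45,0,-30,-60):
    A=np.radians(t)+y; q=r.ik([C[0]+100*np.cos(A),C[1]+100*np.sin(A),44],[np.pi,0,A+off]); print(off,t,None if q is None else np.round(q,2))
E
```

```text
[ 5.85293284e+02  2.36226539e+01 -4.41712663e-02] -2.5308271339052864
[[-0.4  2.4]
 [ 0.2 -1.2]
 [ 0.7  0.9]
 [ 1.3 -1.2]
 [-0.6 -0.1]
 [-0.1 -1.5]
 [-1.1  0.7]]
handle [589.70897466 123.52511469]
lug [473.40252815  28.56822711] [[304.80256822 302.76075018]] obs rot [-3.14157841e+00 -4.87482253e-05  3.56749181e-01]
0 90 [ 0.17  0.31  1.92 -0.    0.91  0.21]
0 45 [ 0.1   0.41  1.78 -0.    0.95  0.93]
0 0 [-0.01  0.44  1.73 -0.    0.97  1.61]
0 -30 [-0.08  0.42  1.77 -0.    0.96  2.06]
0 -60 [-0.14  0.36  1.85 -0.    0.93  2.52]
3.141592653589793 90 None
3.141592653589793 45 [ 0.1   0.41  1.78  0.    0.95 -2.21]
3.141592653589793 0 [-0.01  0.44  1.73  0.    0.97 -1.53]
3.141592653589793 -30 [-0.08  0.42  1.77  0.    0.96 -1.09]
3.141592653589793 -60 [-0.14  0.36  1.85  0.    0.93 -0.62]
-3.141592653589793 90 None
-3.141592653589793 45 [ 0.1   0.41  1.78  0.    0.95 -2.21]
-3.141592653589793 0 [-0.01  0.44  1.73  0.    0.97 -1.53]
-3.141592653589793 -30 [-0.08  0.42  1.77  0.    0.96 -1.09]
-3.141592653589793 -60 [-0.14  0.36  1.85  0.    0.93 -0.62]
```

View pics/crop.png

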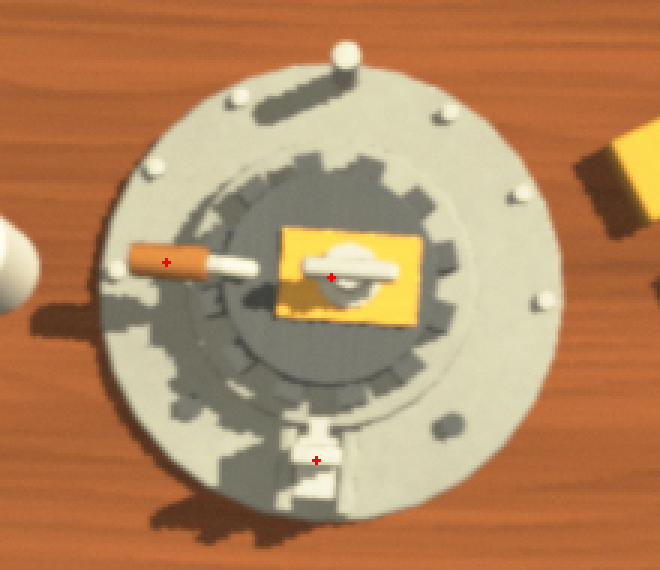

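The model points land on the handle and on the lug, which shows about 5 mm of initial travel. I'll straddle the handle with the fingers and swing it round.

```bash
cat >> h.py <<'E'
C=np.array([585.3,23.6]); Y=-.0442
def pose(t,z,rad=101):
    A=np.radians(t)+Y; return [C[0]+rad*np.cos(A),C[1]+rad*np.sin(A),z],[np.pi,0,A+.2*(90-t)/150]
E
python3 - <<'E'
from h import *
r.command_gripper(36)
r.move_pose(*pose(90,130)); p,o=pose(90,44); r.movel(p,o,feed=80)
ob=r.get_obs(); print(ob['time'],ob['force'].__class__,np.round(ob['force'],1),np.round(ob['tool_pos'],1),ob['grip_width'])
if np.linalg.norm(ob['force'])<8:
    for t in np.arange(80,-61,-10):
        p,o=pose(t,44); r.movel(p,o,feed=70); ob=r.get_obs(); f=np.array(ob['force']); print(t,round(ob['time'],1),np.round(f,1))
        if np.linalg.norm(f)>30: break
    cv2.imwrite('pics/arc.png',r.read_camera('scene')[0][100:350,200:500,::-1].repeat(2,0).repeat(2,1))
E
```

```text
5.6667 <class 'numpy.ndarray'> [ 0.9  0.7 -0.2] [590.5 124.6  44.8] 35.88078066125076
80 6.1 [-3.3  0.5  2.3]
70 6.5 [ 3.3 -1.5 -1.1]
60 6.9 [-0.2 -1.4  0.1]
50 7.3 [-3.4  1.4 -0. ]
40 7.7 [-1.   0.2 -0.6]
30 8.1 [-0.1  0.6  0.1]
20 8.5 [-1.3  4.  -0. ]
10 8.9 [-0.1 -2.6 -0.1]
0 9.3 [-0.2 -0.  -0.1]
-10 9.7 [0.2 4.  0. ]
-20 10.1 [-0.9 -3.   0.7]
-30 10.5 [0.  0.2 0.5]
-40 10.9 [1.5 2.9 0. ]
-50 11.3 [-3.  -2.3  0.8]
-60 11.7 [ 1.  -0.3  0.6]
```

View pics/arc.png

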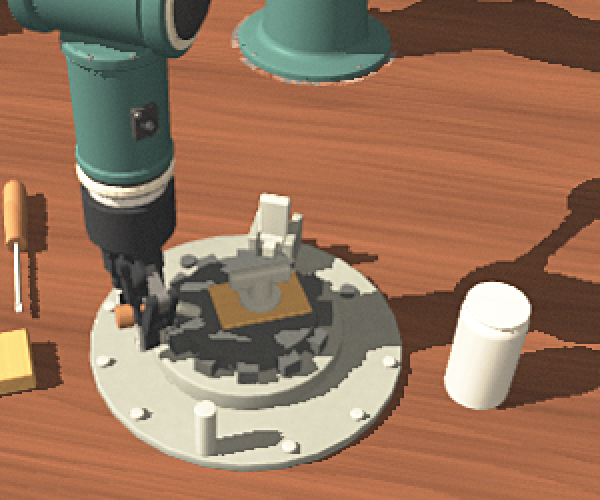

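The handle sits between the fingers at about -60°, and the forces are low. Next I'll lift off, close the fingers, go behind the lug and check the table angle.

```bash
python3 - <<'E'
from h import *
p,o=pose(-60,170); r.movel(p,o,feed=150)
r.command_gripper(0)
u=np.array([np.cos(Y),np.sin(Y)])
P=lambda rad,z:[*(C-rad*u),z]
r.move_pose(P(155,170),[np.pi,0,Y])
im,_=r.read_camera('top')
for t,z in(('handle',69),('lug',96)):
    for q in r.tip_of('top',t)[:2]:
        w=onz('top',q['pixel'],z)[:2]-C; print(t,round(q['score'],2),np.degrees(np.arctan2(w[1],w[0])-Y),np.hypot(*w))
cv2.imwrite('pics/chk.png',cv2.resize(im[150:340,200:420,::-1],None,fx=3,fy=3))
r.movel(P(155,66),feed=150); ob=r.get_obs(); print(ob['time'],np.round(ob['force'],1),ob['grip_width'])
E
```

```text
handle 0.73 -57.916319353644994 99.60415991148437
lug 0.51 174.06057605182332 108.78957166036074
15.025 [-0.1  0.2  0.5] 0.18515286137736595
```

View pics/chk.png

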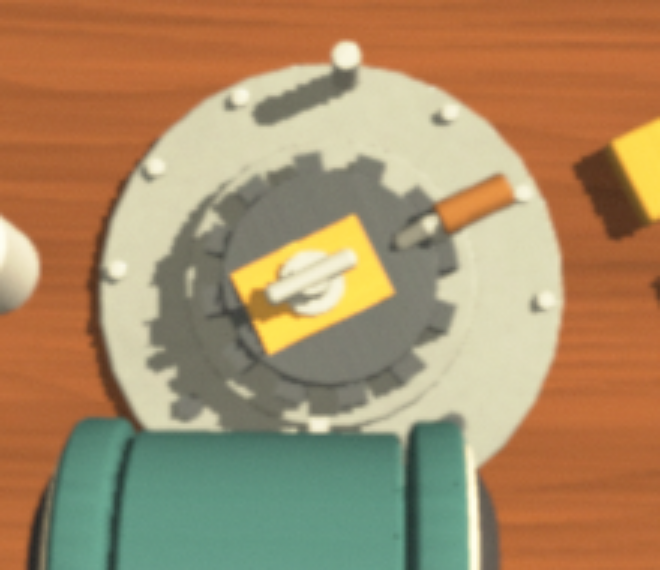

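The handle at (475,205) now lines up with the -60° stud at (520,192), two clicks clockwise of the pin. I'll push the bolt home and watch the force.

```bash
python3 - <<'E'
from h import *
u=np.array([np.cos(Y),np.sin(Y)])
P=lambda rad,z:[*(C-rad*u),z]
r.movel(P(136,66),feed=60)
for rad in np.arange(134,103,-1.5):
    r.movel(P(rad,66),feed=15); ob=r.get_obs(); fx=np.array(ob['force'])[:2]@u
    print(rad,round(-(np.array(ob['tool_pos'])[:2]-C)@u,1),round(fx,1),end=' | ')
    if fx<-18: break
r.movel(P(rad+8,66),feed=60); r.movel(P(155,66),feed=150); r.movel(P(155,200),feed=200)
r.goto_joints([-1.251,.264,1.604,0,1.274,-.037])
im,_=r.read_camera('top')
cv2.imwrite('pics/end.png',cv2.resize(im[150:340,200:420,::-1],None,fx=3,fy=3))
for t,z in(('handle',69),('lug',96)):
    for q in r.tip_of('top',t)[:1]:
        w=onz('top',q['pixel'],z)[:2]-C; print(t,np.degrees(np.arctan2(w[1],w[0])-Y),np.hypot(*w))
print(r.get_obs()['time'])
E
```

```text
134.0 134.2 0.2 | 132.5 132.5 -0.4 | 131.0 130.9 0.6 | 129.5 129.4 0.2 | 128.0 127.9 -0.9 | 126.5 126.6 -0.3 | 125.0 125.6 -1.7 | 123.5 123.9 -3.3 | 122.0 122.1 -3.1 | 120.5 120.4 -3.1 | 119.0 118.8 -2.8 | 117.5 117.3 -2.7 | 116.0 115.7 -1.6 | 114.5 114.2 -2.2 | 113.0 112.7 -2.8 | 111.5 111.3 -1.4 | 110.0 110.2 -3.1 | 108.5 110.2 -8.6 | 107.0 110.3 -13.3 | 105.5 110.3 -16.9 | 104.0 110.3 -19.5 | handle -56.34013190273709 103.09890885900658
lug 175.96281960932373 91.50024914434627
24.9167
```

View pics/end.png

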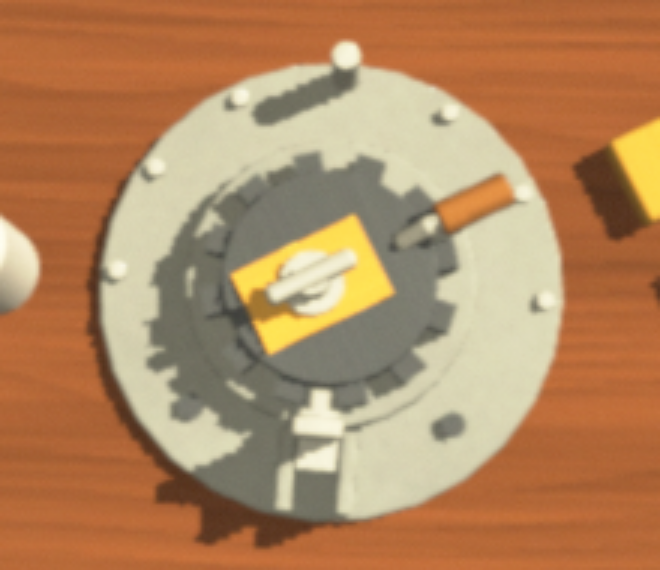

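The bolt stopped hard at the predicted home position. Its tongue shows in a tooth gap at (320,400), and the handle is still at the -60° stud.

```bash
python3 -c "
from h import *
print(r.finish_job())"
```

```text
the job is handed in; nothing more can be done
None
```

I turned the table to -60°, two clicks clockwise of the tall pin at 0°, pushed the bolt against its stop, and handed the job in at about 25 s; no verdict came back.

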